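# Lock the centrepin reel in its cradle

### The job

Lock the bakelite reel for repair: take the red-handled steel key out of the slotted stand, push it fully home in the brass lock cylinder on the slanted reel so that its collar sits flush, and only then turn it clockwise as far as it will go, until the red mark meets the white line. Leave the key fully home in the lock and let go of it; leave the spare handle arms and everything else on the counter where they are.

Things in the scene. Friction and masses are not known exactly. Their poses are not given: they have to be found in the camera images.
- key_mid (a point): Centre of the key's red grip: a flat paddle 54 wide (key x) x 14 thick (key y, pinch across this) x 40 high. The steel key, 110 long, about 0.16 kg, stands upright in one of the stand's three slots; z points up it. Below the grip: round shank 16 in diameter, 38 long; round collar 40 in diameter, 6 thick; flat blade below it. A half turn about z makes no difference.
- key_collar (a point): On the key's axis at the underside of its collar, 64 below key_mid, same axes. From here the blade runs 26 down (-z): 24 wide (x), 10 thick (y), nose rounded at 5 mm radius. Level with the stand's top at the start; it meets lock_face when the key is fully home.
- lock_face (a point): Centre of the flat face of the brass lock cylinder (60 in diameter, 10 proud) amid the brown reel (110 in diameter). z: the cylinder's axis, out of the face, leaning 30 degrees from vertical towards the robot's side. Key slot along x, going down -z: 26 (x) x 12 (y) x 30 deep, square-edged mouth; takes the key either way round. Axes turn with the cylinder; red mark on its rim at +x.
- knob (a joint): Lock cylinder's angle (rad), grows clockwise seen from the front (looking along -z of lock_face). Starts at 0 to 0.3; locked at its hard stop, 1.45, where its red mark meets the white line on the reel. Friction about 0.12 N m; stays where left. The blade has about 0.1 rad of play in the slot, so the key turns that much farther.
- stand: Dark wood stand, fixed, 90 (x) x 230 (y) x 50 high with three slots in a row along its y axis, 72 apart, the middle one at its centre; slots 13 (x) x 27 (y) x 32 deep. Origin at the centre of its underside. The key and two handle arms stand in it by their collars, the key's wide side along the stand's y.
- cradle: Fixed slanted cradle that carries the reel: steel base plate 150 (x) x 140 (y), wooden slope rising away from the robot, overall about 120 high. Origin at the underside, 10 mm nearer the low edge than the base plate's centre; x points away from the low front edge.
- spare_a_mid (a point): A spare handle arm upright in the stand: steel bar with a pale wooden round grip 26 in diameter, 105 tall overall, its top 79 above the stand's top; the point is half-way up it, on its axis. Leave it.
- spare_b_mid (a point): A spare handle arm upright in the stand: steel bar with a black ball 28 in diameter, 96 tall overall, its top 70 above the stand's top; the point is about half-way up it, on its axis. Leave it.
- sinker_a: Dull grey pear-shaped lead sinker standing on the counter, 44 in diameter, 64 high; origin at the centre of its underside. Leave it.
- sinker_b: Second sinker, the same. Leave it.
- lure_box: Yellow plastic lure box, shut, 80 (x) x 140 (y) x 38 high; origin at the centre of its underside. Leave it.
- pick: Rubber-tipped brass pick lying on the counter, 170 long along x, 12 thick; origin at its underside. Leave it.
- crank: Steel crank handle lying flat, 110 long (x), 16 wide, with an upright black knob, 38 high overall; origin at the centre of its underside. Leave it.
There are look-alikes about, which are no part of the job. Leave any blue look-alike of the part that bears key_mid alone.

How it is judged:
By the outcome, as a careful person would: the job done as asked, in the order asked, and still so for the second after the job is handed in, with the robot touching nothing.
It also fails if it takes over 48 s, if anything falls off the work surface, if the arm or the gripper's body presses on something with over 40 N, if the wrist force passes 120 N, or if a joint passes its speed limit or range.

### The arm

A 6-joint arm with a two-finger parallel gripper is mounted at the origin on the work surface. World frame = base frame: x ahead of the robot, y to its left, z up, the work surface at z = 0. Lengths are in mm, angles in rad, forces in N, time in s.
With the tool pointing down it reaches from about 275 to 750 mm from the base axis. Payload 10.2 kg.
Tool frame: the origin (TCP) lies midway between the tips of the shut fingers; the grasp point (between the pads) lies 19 mm behind it; z points along the fingers, y is the line along which they close (so a half turn about z gives the same grasp; the last joint's range is limited). The gripper opens to 85 mm and grips with 20 to 120 N. Pads are 22 mm wide; open, the fingers measure 114 mm over their backs; the gripper's body (76 mm by 85 mm) begins 54 mm behind the grasp point. The pads swing forward as they close: fully open they stand 13 mm farther back than shut.
Start: joints at [0.951, 0.313, 1.498, -0, 1.331, -0.223], TCP at [202.909, 484.21, 231.294] pointing down, gripper open.
Joint ranges: [-2.94, 2.94], [-0.97, 2.17], [0.19, 2.56], [-1.23, 4.37], [0.02, 3.11], [-2.88, 2.88]. Speed limits (rad/s): [2.39, 2.39, 3.01, 3.14, 3.14, 3.14].

### API

Orientations are given as a unit quaternion [w, x, y, z].
In Python, from rig import ctrl gives the robot as it stands.
- The arm moves only by the tool send_rows, never from a script. Its argument "targets" is a list of rows, each a list of 7 numbers: the closure, from -1 (fully open) to 1 (shut), so that 0 is half open, then the shift along the tool's x, y, z in m, then the turn, a rotation vector about the tool's x, y, z in rad. In form: [[claw, dx, dy, dz, ax, ay, az], ...]. A call has exactly 10 rows; each row shifts and turns the commanded pose from where the row before left it, along the tool's axes as they then stand; what a row does not reach is not made up. A row lasts 1/8 s, in which the tool goes at most 62.5 mm and 10.7 degrees, less where a joint would pass 70% of its speed; a pose out of reach is approached as far as the arm can. A call with a gripper value outside its range is refused whole. The fingers move at their own pace and stop on an object; "squeeze" is the grip in N (left out, the last holds). Time passes only in rows, so rows that do not move let the fingers close, or fill a call up. It gives the time, the measured TCP pose, the force, the opening and the grip force at its end, in the units of the state.
- ctrl.sense(): the state, without advancing time (a new reading comes with each control period).
- ctrl.capture(name): name is "scene" or "top"; returns a dict with "img" (420x560x3 uint8, red, green, blue), "camera_matrix" (3x3 intrinsics, pixels), "R" (3x3) and "t" (3): a world point X has camera coordinates R X + t. Camera axes: x right, y down, z forward; pixel columns grow to the right and rows downward; lengths in mm; the calibration is good to about 2 mm. A picture is of the moment at which its call begins. There is no depth.
- ctrl.finish_job(): hands the job in; it is judged then, once.
Trained networks look in a picture, given as the dict that the camera call returned (one of the last four; its "shot" number tells which), for a name from the list of things; names that differ only in an ending like _2 or _b are one class to them, and where a whole thing is asked for, a point or a joint stands for the part that bears it (a point fixed in the world has none). Each returns a list of dicts, best first, with "score" (0 to 1); they miss things now and then, are a little off and sometimes report something else, mostly with a low value. They report only what shows in the picture. A call takes as long as a camera call. They do not tell look-alikes from the thing itself.
- ctrl.boxes_of(query, picture): "extent" ([left, top, width, height] in pixels, round what is visible of it).
- ctrl.landmark_of(query, picture): "point" ([column, row] in pixels: a listed point, or the origin of a listed thing).
The state is a dict: "time_s": time; "joints": joint angles; "dq": joint speeds; "tau": joint torques, N m; "eef_pos": TCP position; "ee_rot": TCP orientation; "force": force on the tool from outside, world axes, zero at the start; "wrist_torque": the same for the moment, N m; "grip_width": opening from 0.0 (shut) to 1.0 (fully open); "grip_force": force on a finger pad.
Only numpy, scipy, OpenCV 4.12 (cv2) and the standard library are available. Lean on these libraries where they do the work, as an engineer would, in place of code of your own. Each camera call takes 0.05 s, during which the arm holds its last target. There are 200 camera calls.

## Working session

There is one attempt and no reset: what is moved stays moved. The work goes in short steps, Python scripts to look and compute and a tool call to move; the robot and the scene stay as the last step left them, time stands still between calls to the robot, and variables do not carry over. Pictures are saved under pics/ and viewed, at most 10 in all, crops included, and the job is handed in when it is done.

Besides the shell and the picture viewer there is one more tool, called after ">>>" in YAML: its name, and indented under it one key for each argument. send_rows: Moves the arm, as the interface text tells. Its arguments: {"type":"object","properties":{"targets":{"type":"array"},"squeeze":{"type":"number"}},"required":["targets"]}

```bash
mkdir -p pics
cat > h.py <<'E'
import numpy as np, cv2
from rig import ctrl
def shot(n,fn=None):
    p=ctrl.capture(n)
    if fn: cv2.imwrite('pics/'+fn,p['img'][:,:,::-1])
    return p
def tri(obs):
    A=[];b=[]
    for p,uv in obs:
        P=np.array(p['camera_matrix'])@np.c_[p['R'],p['t']]
        for k in (0,1):
            r=uv[k]*P[2]-P[k]; A.append(r[:3]/np.linalg.norm(r[:3]));b.append(-r[3]/np.linalg.norm(r[:3]))
    x,res,_,_=np.linalg.lstsq(np.array(A),np.array(b),rcond=None)
    return x
def proj(p,X):
    c=np.array(p['R'])@np.array(X)+np.array(p['t']);c=np.array(p['camera_matrix'])@c;return c[:2]/c[2]
def ray(p,uv):
    R=np.array(p['R']);o=-R.T@np.array(p['t']);d=R.T@np.linalg.inv(p['camera_matrix'])@np.array([*uv,1.]);return o,d/np.linalg.norm(d)
def atz(p,uv,z):
    o,d=ray(p,uv);return o+d*(z-o[2])/d[2]
E
python3 - <<'E'
from h import *
S=shot('scene','s1.png');T=shot('top','t1.png')
for p in (S,T): print(-np.array(p['R']).T@np.array(p['t']), p['camera_matrix'][0][0])
for q in ['key_mid','key_collar','lock_face','stand','cradle','spare_a_mid','spare_b_mid']:
    for n,p in (('S',S),('T',T)):
        print(q,n,[(np.round(d['point'],1).tolist(),round(d['score'],2)) for d in ctrl.landmark_of(q,p)[:4]])
import json;print({k:np.round(v,3).tolist() for k,v in ctrl.sense().items()})
cv2.imwrite('pics/st1.png',np.hstack([cv2.resize(p['img'][:,:,::-1],(400,300)) for p in (S,T)]))
E
```

```text
[1165.62046431 -414.63687149 1007.39534192] 543.6918760325799
[ 501.19014178   34.16209745 1107.12653724] 520.4862930682485
key_mid S [([312.3, 161.3], 0.95), ([307.3, 128.3], 0.95), ([260.6, 178.5], 0.86), ([153.3, 277.8], 0.2)]
key_mid T [([270.8, 266.9], 0.8), ([212.3, 242.7], 0.74), ([172.8, 305.0], 0.67)]
key_collar S [([261.1, 196.7], 0.94), ([309.4, 184.9], 0.8), ([307.1, 148.1], 0.7), ([339.4, 161.3], 0.4)]
key_collar T [([181.6, 300.2], 0.67), ([216.1, 246.3], 0.6)]
lock_face S [([142.4, 244.3], 0.86)]
lock_face T [([427.2, 257.7], 0.85)]
stand S [([340.1, 184.1], 0.73), ([279.1, 253.8], 0.65)]
stand T [([189.0, 235.0], 0.76)]
cradle S [([148.6, 274.5], 0.95)]
cradle T [([415.9, 253.2], 0.85), ([189.6, 239.0], 0.59)]
spare_a_mid S [([337.2, 160.2], 0.91)]
spare_a_mid T [([177.0, 238.1], 0.61)]
spare_b_mid S [([364.2, 152.4], 0.72)]
spare_b_mid T [([142.8, 234.1], 0.59)]
{'time_s': 0.8, 'joints': [0.951, 0.313, 1.498, -0.0, 1.331, -0.223], 'dq': [0.001, -0.001, -0.001, 0.0, -0.0, 0.002], 'tau': [-0.001, -41.215, -25.988, -0.0, 0.001, 0.0], 'eef_pos': [202.915, 484.198, 231.291], 'ee_rot': [0.0, 0.197, 0.98, -0.0], 'force': [0.388, -0.216, 0.15], 'wrist_torque': [-0.015, 0.048, 0.013], 'grip_force': 0.0, 'grip_width': 1.002}
```

View pics/s1.png

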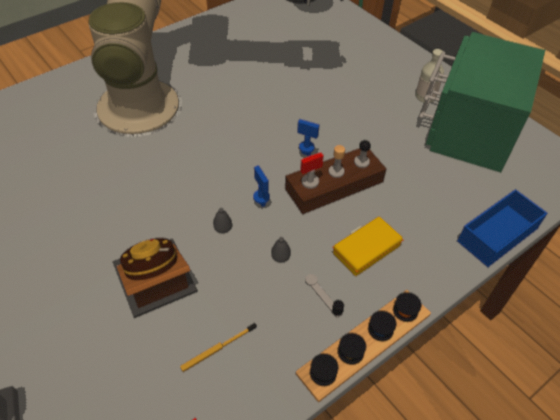

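View pics/t1.png

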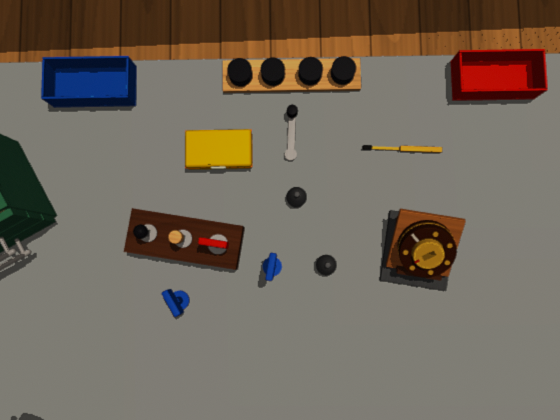

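The scene view shows the red key at (312,161) in the near slot of the stand, with the blue look-alikes at (308,130) and (261,185) and the lock at (143,248). In the top view the key is at (212,243) and the lock face at (428,256).

```bash
cat > m.py <<'E'
from h import *
S=shot('scene');T=shot('top')
def cl(q,p,near):
    L=[np.array(d['point']) for d in ctrl.landmark_of(q,p)]
    return min(L,key=lambda u:np.linalg.norm(u-near)) if L else None
for q,a,b in [('key_mid',(312,161),(212,243)),('key_collar',(309,185),(216,246)),('lock_face',(142,244),(427,258)),('stand',(340,184),(189,235)),('spare_a_mid',(337,160),(177,238)),('spare_b_mid',(364,152),(143,234)),('cradle',(148,274),(416,253))]:
    us,ut=cl(q,S,a),cl(q,T,b); X=tri([(S,us),(T,ut)])
    print(q,np.round(X,1),np.round(proj(S,X)-us,1),np.round(proj(T,X)-ut,1))
# red blobs
for n,p,c in (('S',S,(312,161)),('T',T,(212,243))):
    h=cv2.cvtColor(p['img'],cv2.COLOR_RGB2HSV); m=(((h[...,0]<6)|(h[...,0]>174))&(h[...,1]>200)&(h[...,2]>120)).astype(np.uint8)
    k,l,st,ce=cv2.connectedComponentsWithStats(m)
    for i in range(1,k):
        if st[i,4]>20: 
            r=cv2.minAreaRect(np.argwhere(l==i)[:,::-1].astype(np.float32)); print(n,st[i],ce[i].round(1),cv2.boxPoints(r).round(0).tolist() if np.linalg.norm(ce[i]-c)<30 else '')
# stand brown outline in top
h=cv2.cvtColor(T['img'],cv2.COLOR_RGB2HSV)
def crop(p,c,w,s): 
    x,y=c; return cv2.resize(p['img'][y-w:y+w,x-w:x+w,::-1],(s,s),interpolation=cv2.INTER_CUBIC)
cv2.imwrite('pics/c1.png',np.vstack([np.hstack([crop(S,(325,165),50,300),crop(S,(145,252),45,300)]),np.hstack([crop(T,(195,240),60,300),crop(T,(426,250),45,300)])]))
E
python3 m.py
```

```text
key_mid [539.7 176.7 113.1] [ 1.1 -0.1] [1.1 0.8]
key_collar [532.  106.8  86.6] [-25.4  -1.8] [-22.1 -19.6]
lock_face [ 504.6 -236.8  105.8] [0.8 0.1] [0.8 0.4]
stand [552.8 251.7  -4.6] [-2.2  0.3] [-2.1 -1.5]
spare_a_mid [547.1 250.3  82. ] [-0.5  0.1] [-0.5 -0.4]
spare_b_mid [566.9 321.4  69.8] [ 1.3 -0.2] [1.4 0.9]
cradle [ 513.1 -240.5    7.9] [1.7 0.1] [1.5 0.8]
S [302 154  21  10 103] [311.6 158.2] [[301.0, 160.0], [321.0, 152.0], [323.0, 156.0], [303.0, 164.0]]
T [ 459   49   88   43 1998] [495.9  75.3] 
T [198 238  29  10 186] [211.9 242.4] [[198.0, 243.0], [199.0, 237.0], [226.0, 241.0], [225.0, 248.0]]
```

View pics/c1.png

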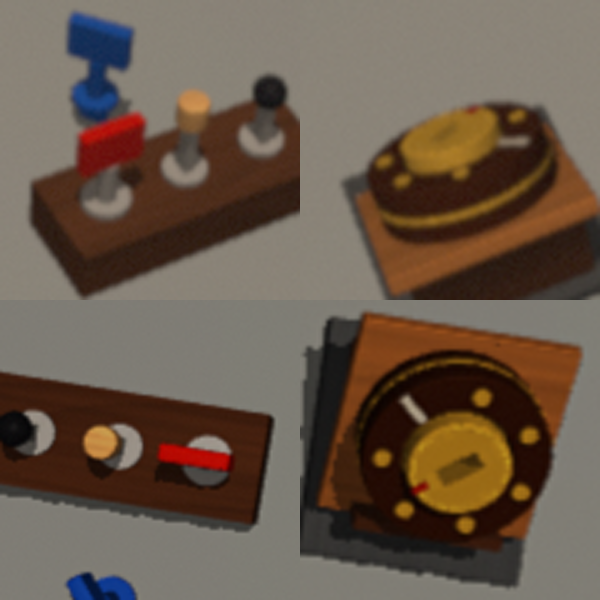

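```bash
cat > fit.py <<'E'
from h import *
from scipy.optimize import minimize
F=4
def blob(p,m,c):
    m=cv2.morphologyEx(m.astype(np.uint8),cv2.MORPH_CLOSE,np.ones((3,3)))
    k,l,st,ce=cv2.connectedComponentsWithStats(m); i=1+np.argmin(np.linalg.norm(ce[1:]-c,axis=1)+1000*(st[1:,4]<40))
    m=cv2.resize((l==i).astype(np.float32),None,fx=F,fy=F,interpolation=cv2.INTER_LINEAR)>.5
    pts=np.argwhere(m)[:,::-1].astype(np.int32); return hullmask(pts), st[i]
def hullmask(pts):
    o=np.zeros((420*F,560*F),np.uint8); cv2.fillConvexPoly(o,cv2.convexHull(pts.astype(np.int32)),1); return o
def hp(p,V): return hullmask(np.array([ (proj(p,v)+.5)*F-.5 for v in V]).round())
def fit(model,x0,obs,step):
    def cost(x):
        V=model(x); c=0
        for p,m in obs:
            h=hp(p,V); c+=1-(h&m).sum()/max(1,(h|m).sum())
        return c
    x0=np.array(x0,float); s=np.vstack([x0]+[x0+np.eye(len(x0))[i]*step[i] for i in range(len(x0))])
    r=minimize(cost,x0,method='Nelder-Mead',options=dict(initial_simplex=s,maxfev=250,xatol=.05,fatol=1e-4)); return r.x,r.fun
def hsv(p): return cv2.cvtColor(p['img'],cv2.COLOR_RGB2HSV)
def redm(p): h=hsv(p);return ((h[...,0]<5)|(h[...,0]>174))&(h[...,1]>190)&(h[...,2]>70)
def goldm(p): h=hsv(p);return (h[...,0]>17)&(h[...,0]<32)&(h[...,1]>120)&(h[...,2]>75)
def paddle(x):
    c,s=np.cos(x[3]),np.sin(x[3]); ax=np.array([c,s,0]);ay=np.array([-s,c,0]);az=np.array([0,0,1.])
    return [x[:3]+a*27*ax+b*7*ay+d*20*az for a in(-1,1) for b in(-1,1) for d in (-1,1)]
def laxes(yaw,tilt=np.pi/6):
    cx=np.array([np.cos(yaw),np.sin(yaw),0]); ey=np.array([-np.sin(yaw),np.cos(yaw),0])
    z=-np.sin(tilt)*cx+np.array([0,0,np.cos(tilt)]); ex=np.cross(ey,z); return ex,ey,z
def cyl(x):
    ex,ey,z=laxes(x[3]); return [np.array(x[:3])+30*(np.cos(t)*ex+np.sin(t)*ey)-d*z for t in np.linspace(0,2*np.pi,48) for d in (0,10)]
def unplane(p,uv,c,yaw):
    ex,ey,z=laxes(yaw); o,d=ray(p,uv); X=o+d*((c-o)@z)/(d@z)-c; return X@ex,X@ey
E
cat > m2.py <<'E'
from fit import *
S=shot('scene');T=shot('top')
mk=[blob(S,redm(S),(312,158)),blob(T,redm(T),(212,242))]; ml=[blob(S,goldm(S),(145,248)),blob(T,goldm(T),(429,256))]
print([a[1].tolist() for a in mk+ml])
k=fit(paddle,[540,177,113,1.39],[(S,mk[0][0]),(T,mk[1][0])],[4,4,4,.1]);print('key',k[0].round(3),k[1])
l=fit(cyl,[505,-237,106,-.17],[(S,ml[0][0]),(T,ml[1][0])],[4,4,4,.1]);print('lock',l[0].round(3),l[1])
c=l[0][:3];yaw=l[0][3]
for p,(m,_) in ((S,ml[0]),(T,ml[1])):
    mm=cv2.resize(m,(560,420),interpolation=cv2.INTER_AREA)>0
    mm=cv2.erode(mm.astype(np.uint8),np.ones((3,3)))>0
    v=hsv(p)[...,2]; 
    P=np.argwhere(mm)[:,::-1]; Q=np.array([unplane(p,u,c,yaw) for u in P]); r=np.hypot(*Q.T)
    val=v[P[:,1],P[:,0]].astype(float); ins=r<20; dark=np.median(val[ins])-val[ins]; w=np.clip(dark-25,0,None); q=Q[ins]
    mu=(w[:,None]*q).sum(0)/w.sum(); C=((q-mu)*w[:,None]).T@(q-mu)/w.sum(); e,U=np.linalg.eigh(C); print('slot',mu.round(1),np.sqrt(e).round(1),np.degrees(np.arctan2(U[1,1],U[0,1])).round(1))
    h=hsv(p); a=p['img'].astype(int); rm=(a[...,0]-a[...,1]>60)&((h[...,0]<9)|(h[...,0]>172)); P=np.argwhere(rm)[:,::-1]
    for u in P:
        q=unplane(p,u,c,yaw)
        if 18<np.hypot(*q)<36: print('red',u,np.round(q,1),np.degrees(np.arctan2(q[1],q[0])).round(0))
E
python3 m2.py
```

```text
[[301, 153, 22, 21, 295], [198, 237, 30, 11, 209], [128, 240, 33, 23, 462], [413, 232, 32, 43, 799]]
key [540.587 175.76  116.113   1.404] 0.28862000940980936
lock [ 5.08929e+02 -2.38016e+02  9.91270e+01  1.30000e-02] 0.4066791573653912
slot [nan nan] [nan nan] nan
slot [ 2.  -0.4] [3.1 6.9] 118.8
red [417 260] [-9.1 22.7] 112.0
red [418 260] [-9.2 20.7] 114.0
red [415 261] [-11.2  26.4] 113.0
red [416 261] [-11.3  24.5] 115.0
red [417 261] [-11.4  22.5] 117.0
red [418 261] [-11.4  20.6] 119.0
red [415 262] [-13.5  26.2] 117.0
red [416 262] [-13.5  24.3] 119.0m2.py:14: RuntimeWarning: invalid value encountered in divide
  mu=(w[:,None]*q).sum(0)/w.sum(); C=((q-mu)*w[:,None]).T@(q-mu)/w.sum(); e,U=np.linalg.eigh(C); print('slot',mu.round(1),np.sqrt(e).round(1),np.degrees(np.arctan2(U[1,1],U[0,1])).round(1))
```

```bash
cat > m3.py <<'E'
from fit import *
S=shot('scene');T=shot('top')
def g(p,c,r):
    m=goldm(p).astype(np.uint8); yy,xx=np.mgrid[:420,:560]; m&=((xx-c[0])**2+(yy-c[1])**2<r*r).astype(np.uint8)
    m=cv2.morphologyEx(m,cv2.MORPH_CLOSE,np.ones((5,5)));m=cv2.morphologyEx(m,cv2.MORPH_OPEN,cv2.getStructuringElement(cv2.MORPH_ELLIPSE,(9,9)));return blob(p,m,c)
ms,mt=g(S,(145,247),22),g(T,(429,256),20); print(ms[1],mt[1])
gray=cv2.cvtColor(T['img'],cv2.COLOR_RGB2GRAY)
for seg in cv2.createLineSegmentDetector().detect(gray)[0][:,0]:
    L=np.hypot(*(seg[2:]-seg[:2])); mid=(seg[2:]+seg[:2])/2
    for nm,c,w in (('stand',(185,240),70),('cradle',(425,250),50)):
        if L>25 and abs(mid-c).max()<w:
            z=50 if nm=='stand' else 100
            d=atz(T,seg[2:],z)-atz(T,seg[:2],z); print(nm,seg.round(0),round(L),'yaw%90',round((np.degrees(np.arctan2(d[1],d[0]))+45)%90-45,1))
for y in (None,-.17):
    if y is None: l=fit(cyl,[505,-237,106,-.17],[(S,ms[0]),(T,mt[0])],[4,4,4,.1])
    else: l=fit(lambda x:cyl([*x,y]),[505,-237,106],[(S,ms[0]),(T,mt[0])],[4,4,4])
    print('lock',l[0].round(3),l[1])
V=S['img'].copy()
for a,p in enumerate((S,T)):
    im=cv2.resize(p['img'][:,:,::-1],None,fx=4,fy=4,interpolation=cv2.INTER_CUBIC)
    x=[*l[0],-.17]; ex,ey,z=laxes(-.17)
    for r,o in ((30,0),(30,10),(55,10)):
        q=np.array([(proj(p,np.array(x[:3])-o*z+r*(np.cos(t)*ex+np.sin(t)*ey))+.5)*4 for t in np.linspace(0,6.28,60)]).astype(int); cv2.polylines(im,[q],True,(255,255,0),1)
    c=(proj(p,x[:3])*4).astype(int); im=im[c[1]-160:c[1]+160,c[0]-190:c[0]+190]; V=im if a==0 else np.hstack([V,im])
cv2.imwrite('pics/o1.png',V)
E
python3 m3.py
```

```text
[130 240  31  20 431] [413 239  32  31 780]
stand [244. 228. 237. 268.] 41 yaw%90 -10.1
cradle [461. 235. 449. 273.] 40 yaw%90 -19.6
cradle [378. 278. 383. 245.] 33 yaw%90 -9.8
stand [132. 208. 242. 225.] 112 yaw%90 -10.1
stand [123. 250. 131. 208.] 42 yaw%90 -10.0
cradle [416. 286. 379. 281.] 37 yaw%90 -10.3
cradle [445. 291. 417. 286.] 28 yaw%90 -10.7
stand [174. 318. 160. 294.] 27 yaw%90 29.2
stand [234. 272. 122. 254.] 114 yaw%90 -10.3
stand [249. 170. 211. 173.] 39 yaw%90 3.7
cradle [381. 248. 384. 220.] 29 yaw%90 -7.1
cradle [401. 208. 463. 218.] 63 yaw%90 -10.3
cradle [400. 210. 386. 265.] 56 yaw%90 -16.9
lock [ 5.10063e+02 -2.36817e+02  1.03497e+02 -1.98000e-01] 0.1487468885337272
lock [ 509.64  -236.767  102.518] 0.15599041810412662
```

View pics/o1.png

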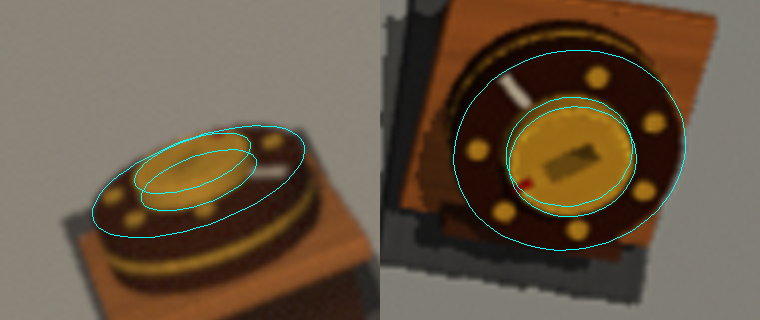

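```bash
cat > plan.py <<'E'
from h import *
from scipy.spatial.transform import Rotation as Ro, Slerp
def cur():
    s=ctrl.sense(); q=s['ee_rot']; return np.array(s['eef_pos']),Ro.from_quat([*q[1:],q[0]])
def frame(x,z):
    z=np.array(z)/np.linalg.norm(z); x=np.array(x)-np.dot(x,z)*z; x/=np.linalg.norm(x); return Ro.from_matrix(np.c_[x,np.cross(z,x),z])
def rows(p,R,p2,R2,n,claw,ease=True):
    f=np.linspace(0,1,n+1); f=(.5*f+.5*f*f*(3-2*f)) if ease else f; rv=(R.inv()*R2).as_rotvec(); out=[]; cp,cR=p,R
    for a in f[1:]:
        tp=p+a*(p2-p); tR=R*Ro.from_rotvec(rv*a)
        d=cR.inv().apply(tp-cp)/1000; w=(cR.inv()*tR).as_rotvec()
        r=[claw,*d.round(4),*w.round(3)]; cp=cp+cR.apply(np.array(r[1:4]))*1000; cR=cR*Ro.from_rotvec(r[4:]); out.append([float(v) for v in r])
    print(str(out).replace(' ','')); print('max',round(max(np.linalg.norm(r[1:4]) for r in out),4),round(max(np.linalg.norm(r[4:]) for r in out),3),'end',cp.round(1)); return cp,cR
E
python3 - <<'E'
from fit import *; from plan import *
T=shot('top'); c=np.array([506.5,-237,105]); yaw=-.178
h=hsv(T); pc=proj(T,c); P=np.array([(x,y) for y in range(int(pc[1])-18,int(pc[1])+19) for x in range(int(pc[0])-18,int(pc[0])+19)])
Q=np.array([unplane(T,u,c,yaw) for u in P]); r=np.hypot(*Q.T); val=h[P[:,1],P[:,0],2].astype(float)
i=r<20; w=np.clip(np.median(val[i])-val[i]-25,0,None); q=Q[i]; mu=(w[:,None]*q).sum(0)/w.sum(); e,U=np.linalg.eigh(((q-mu)*w[:,None]).T@(q-mu)/w.sum())
print('slot',mu.round(1),np.degrees(np.arctan2(U[1,1],U[0,1])).round(1))
a=T['img'][P[:,1],P[:,0]].astype(int); k=(a[:,0]-a[:,1]>60)&((h[P[:,1],P[:,0],0]<9)|(h[P[:,1],P[:,0],0]>172))&(r>20)&(r<36); print('red',Q[k].mean(0).round(1),np.degrees(np.arctan2(*Q[k].mean(0)[::-1])),k.sum())
m=(h[P[:,1],P[:,0],1]<60)&(val>120)
P2=np.array([(x,y) for y in range(220,256) for x in range(400,430)]);Q2=np.array([unplane(T,u,c-10*laxes(yaw)[2],yaw) for u in P2]);hh=h[P2[:,1],P2[:,0]];k=(hh[:,1]<90)&(hh[:,2]>110)&(np.hypot(*Q2.T)<53)&(np.hypot(*Q2.T)>30);print('white',Q2[k].mean(0),np.degrees(np.arctan2(*Q2[k].mean(0)[::-1])),k.sum())
p,R=cur(); R2=frame([np.cos(1.394),np.sin(1.394),0],[0,0,-1])
a=rows(p,R,np.array([540,176.5,170]),R2,10,-1.)
rows(*a,np.array([540,176.5,95]),R2,6,-1.)
E
```

```text
slot [4.5 1.2] 131.8
red [-13.5  21.8] 121.85222701128535 8
white [29.74850283 33.74572463] 48.60225028935273 19
[[-1.0,-0.0275,-0.0098,0.0039,-0.0,0.0,0.086],[-1.0,-0.0389,-0.0102,0.0054,-0.0,0.0,0.119],[-1.0,-0.0479,-0.0067,0.0065,-0.0,0.0,0.144],[-1.0,-0.0538,0.0003,0.0072,-0.0,0.0,0.159],[-1.0,-0.0559,0.0093,0.0076,-0.0,0.0,0.167],[-1.0,-0.0535,0.0185,0.0076,-0.0,0.0,0.168],[-1.0,-0.0472,0.0258,0.0073,-0.0,0.0,0.159],[-1.0,-0.0383,0.0296,0.0065,-0.0,0.0,0.143],[-1.0,-0.0279,0.0289,0.0054,-0.0,0.0,0.119],[-1.0,-0.0177,0.0232,0.0039,-0.0,0.0,0.087]]
max 0.0572 0.168 end [540.  176.5 170. ]
[[-1.0,-0.0,0.0,0.009,-0.0,0.0,-0.0],[-1.0,-0.0,0.0,0.0132,-0.0,0.0,-0.0],[-1.0,-0.0,0.0,0.0153,-0.0,0.0,-0.0],[-1.0,-0.0,0.0,0.0153,-0.0,0.0,-0.0],[-1.0,-0.0,0.0,0.0132,-0.0,0.0,-0.0],[-1.0,-0.0,0.0,0.009,-0.0,0.0,-0.0]]
max 0.0153 0.0 end [540.  176.5  95. ]
```

>>> send_rows:
  targets:
    - [-1.0,-0.0275,-0.0098,0.0039,0,0,0.086]
    - [-1.0,-0.0389,-0.0102,0.0054,0,0,0.119]
    - [-1.0,-0.0479,-0.0067,0.0065,0,0,0.144]
    - [-1.0,-0.0538,0.0003,0.0072,0,0,0.159]
    - [-1.0,-0.0559,0.0093,0.0076,0,0,0.167]
    - [-1.0,-0.0535,0.0185,0.0076,0,0,0.168]
    - [-1.0,-0.0472,0.0258,0.0073,0,0,0.159]
    - [-1.0,-0.0383,0.0296,0.0065,0,0,0.143]
    - [-1.0,-0.0279,0.0289,0.0054,0,0,0.119]
    - [-1.0,-0.0177,0.0232,0.0039,0,0,0.087]

```text
time_s: 3.1
eef_pos: [541.1, 175.1, 169.6]
ee_rot: [-0.0, 0.768, 0.64, -0.0]
force: [-0.2, -0.1, -0.4]
grip_width: 1.0
grip_force: 0.0
```

>>> send_rows:
  targets:
    - [-0.4,0,0,0.009,0,0,0]
    - [-0.4,0,0,0.013,0,0,0]
    - [-0.4,0,0,0.015,0,0,0]
    - [-0.4,0,0,0.015,0,0,0]
    - [-0.4,0,0,0.013,0,0,0]
    - [-0.4,0,0,0.01,0,0,0]
    - [-0.4,0,0,0,0,0,0]
    - [-0.4,0,0,0,0,0,0]
    - [0.0,0,0,0,0,0,0]
    - [0.0,0,0,0,0,0,0]

```text
time_s: 4.35
eef_pos: [540.1, 176.5, 95.3]
ee_rot: [0.0, 0.767, 0.642, 0.0]
force: [-0.8, 0.0, -0.3]
grip_width: 0.495
grip_force: 0.0
```

Run:
```python
from h import *
S=shot('scene');T=shot('top')
s=ctrl.sense();print(s['joints'],s['eef_pos'],s['ee_rot'],s['force'],s['time_s'])
V=[]
for p in (S,T):
    c=proj(p,[540,176,114]).astype(int); V.append(cv2.resize(p['img'][c[1]-45:c[1]+45,c[0]-45:c[0]+45,::-1],(360,360),interpolation=cv2.INTER_CUBIC))
cv2.imwrite('pics/g1.png',np.hstack(V))
```

```text
[ 1.09714235e-01  5.43633241e-01  1.53212806e+00 -3.65984730e-05
  1.06551385e+00  2.86799175e-01] [540.04586108 176.48487317  95.1922772 ] [1.01278538e-04 7.66858328e-01 6.41816391e-01 1.23294753e-04] [-0.48787596  0.14617884 -0.01790267] 4.45
```

View pics/g1.png

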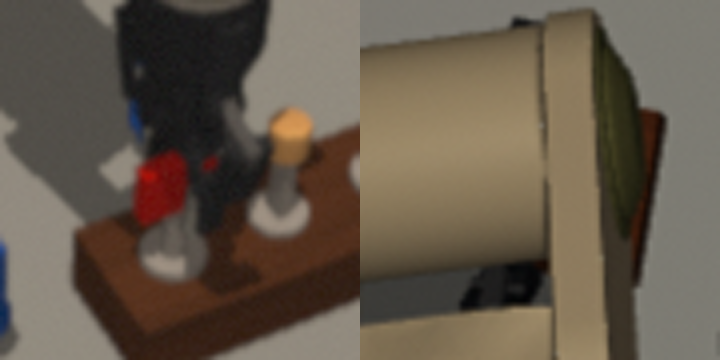

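>>> send_rows:
  targets:
    - [1,0,0,0,0,0,0]
    - [1,0,0,0,0,0,0]
    - [1,0,0,0,0,0,0]
    - [1,0,0,0,0,0,0]
    - [1,0,0,0,0,0,0]
    - [1,0,0,-0.004,0,0,0]
    - [1,0,0,-0.008,0,0,0]
    - [1,0,0,-0.012,0,0,0]
    - [1,0,0,-0.016,0,0,0]
    - [1,0,0,-0.02,0,0,0]
  squeeze: 60

```text
time_s: 5.7
eef_pos: [540.0, 176.5, 156.4]
ee_rot: [0.0, 0.767, 0.642, 0.0]
force: [0.8, 0.1, -1.1]
grip_width: 0.153
grip_force: 60.1
```

```bash
cat > lock.py <<'E'
from fit import *; from plan import *
C=np.array([508.5,-237,104.]); YAW=-.178; ANG=np.radians(131.6)
ex,ey,lz=laxes(YAW); RL=frame(np.cos(ANG)*ex+np.sin(ANG)*ey,-lz)
E
python3 - <<'E'
from lock import *
p,R=cur(); print(p,ctrl.sense()['grip_width'],ctrl.sense()['grip_force'],ctrl.sense()['force'])
a=rows(p,R,np.array([540,150,210.]),R,4,1)
rows(*a,C+110*lz,RL,16,1)
E
```

```text
[539.99047101 176.49381288 156.36201836] 0.15283884080937335 60.081013441085815 [ 0.81427497  0.14336732 -1.09269711]
[[1.0,-0.0053,0.001,-0.0109,0.0,0.0,0.0],[1.0,-0.0077,0.0013,-0.0159,0.0,0.0,0.0],[1.0,-0.0078,0.0014,-0.0159,0.0,0.0,0.0],[1.0,-0.0053,0.001,-0.0109,0.0,0.0,0.0]]
max 0.0178 0.0 end [540. 150. 210.]
[[1.0,-0.0142,-0.0007,0.0004,-0.018,-0.007,-0.026],[1.0,-0.0182,-0.0013,0.0006,-0.024,-0.009,-0.033],[1.0,-0.0215,-0.0023,0.0009,-0.028,-0.011,-0.04],[1.0,-0.0242,-0.0036,0.0011,-0.032,-0.012,-0.045],[1.0,-0.0262,-0.0052,0.0015,-0.034,-0.013,-0.049],[1.0,-0.0275,-0.0069,0.0017,-0.037,-0.014,-0.052],[1.0,-0.0282,-0.0087,0.0018,-0.038,-0.014,-0.054],[1.0,-0.0282,-0.0105,0.002,-0.039,-0.015,-0.055],[1.0,-0.0275,-0.0121,0.0019,-0.039,-0.015,-0.055],[1.0,-0.0263,-0.0134,0.0017,-0.038,-0.014,-0.054],[1.0,-0.0246,-0.0143,0.0016,-0.037,-0.014,-0.052],[1.0,-0.0223,-0.0147,0.0012,-0.034,-0.013,-0.049],[1.0,-0.0197,-0.0145,0.0009,-0.032,-0.013,-0.045],[1.0,-0.0168,-0.0136,0.0006,-0.028,-0.01,-0.04],[1.0,-0.0137,-0.012,0.0003,-0.023,-0.009,-0.033],[1.0,-0.0104,-0.0097,0.0002,-0.019,-0.007,-0.026]]
max 0.0302 0.069 end [ 454.4 -227.2  199.2]
```

>>> send_rows:
  targets:
    - [1,-0.0053,0.001,-0.0109,0,0,0]
    - [1,-0.0077,0.0013,-0.0159,0,0,0]
    - [1,-0.0078,0.0014,-0.0159,0,0,0]
    - [1,-0.0053,0.001,-0.0109,0,0,0]
    - [1,-0.0142,-0.0007,0.0004,-0.018,-0.007,-0.026]
    - [1,-0.0182,-0.0013,0.0006,-0.024,-0.009,-0.033]
    - [1,-0.0215,-0.0023,0.0009,-0.028,-0.011,-0.04]
    - [1,-0.0242,-0.0036,0.0011,-0.032,-0.012,-0.045]
    - [1,-0.0262,-0.0052,0.0015,-0.034,-0.013,-0.049]
    - [1,-0.0275,-0.0069,0.0017,-0.037,-0.014,-0.052]

```text
time_s: 6.95
eef_pos: [510.1, 18.6, 205.1]
ee_rot: [0.088, 0.679, 0.728, 0.03]
force: [-0.9, 0.7, -1.8]
grip_width: 0.156
grip_force: 59.9
```

>>> send_rows:
  targets:
    - [1,-0.0282,-0.0087,0.0018,-0.038,-0.014,-0.054]
    - [1,-0.0282,-0.0105,0.002,-0.039,-0.015,-0.055]
    - [1,-0.0275,-0.0121,0.0019,-0.039,-0.015,-0.055]
    - [1,-0.0263,-0.0134,0.0017,-0.038,-0.014,-0.054]
    - [1,-0.0246,-0.0143,0.0016,-0.037,-0.014,-0.052]
    - [1,-0.0223,-0.0147,0.0012,-0.034,-0.013,-0.049]
    - [1,-0.0197,-0.0145,0.0009,-0.032,-0.013,-0.045]
    - [1,-0.0168,-0.0136,0.0006,-0.028,-0.01,-0.04]
    - [1,-0.0137,-0.012,0.0003,-0.023,-0.009,-0.033]
    - [1,-0.0104,-0.0097,0.0002,-0.019,-0.007,-0.026]

```text
time_s: 8.2
eef_pos: [454.0, -228.0, 198.1]
ee_rot: [0.245, 0.472, 0.842, 0.085]
force: [1.2, 0.1, -1.2]
grip_width: 0.156
grip_force: 59.9
```

```bash
cat > look.py <<'E'
from lock import *
import sys
def look(fn):
    S=shot('scene');T=shot('top'); p,R=cur(); s=ctrl.sense()
    print(s['time_s'],p.round(1),np.round(s['joints'],2),np.round(s['force'],1)); V=[]
    col=p+R.apply([0,0,45.2])
    for q in (S,T):
        im=cv2.resize(q['img'][:,:,::-1],None,fx=5,fy=5,interpolation=cv2.INTER_CUBIC)
        def dr(X,cl): cv2.polylines(im,[np.array([(proj(q,x)+.5)*5 for x in X]).astype(int)],True,cl,1)
        dr([C+30*(np.cos(t)*ex+np.sin(t)*ey) for t in np.linspace(0,6.28,50)],(255,255,0))
        sx=RL.apply([1,0,0]);sy=RL.apply([0,1,0]); dr([C+a*13*sx+b*6*sy for a,b in ((1,1),(1,-1),(-1,-1),(-1,1))],(255,255,0))
        dr([col+R.apply([20*np.cos(t),20*np.sin(t),0]) for t in np.linspace(0,6.28,50)],(0,255,0))
        dr([col+R.apply(v) for v in ([12,0,0],[12,0,26],[-12,0,26],[-12,0,0])],(0,255,0))
        dr([col+R.apply([a,0,-64+b]) for a,b in ((27,20),(27,-20),(-27,-20),(-27,20))],(0,255,0))
        c=((proj(q,(C+p)/2)+.5)*5).astype(int);c[0]=max(c[0],200);V.append(im[max(0,c[1]-250):c[1]+250,c[0]-200:c[0]+200])
        for n in ('key_mid','key_collar','lock_face'): print(n,[(np.round(d['point'],1).tolist(),round(d['score'],2)) for d in ctrl.landmark_of(n,q) if np.linalg.norm(np.array(d['point'])-proj(q,C))<90], {'key_mid':proj(q,p+R.apply([0,0,-18.8])),'key_collar':proj(q,col),'lock_face':proj(q,C)}[n].round(1))
    cv2.imwrite('pics/'+fn,np.hstack(V))
if __name__=='__main__': look(sys.argv[1])
E
python3 look.py h1.png
```

```text
8.3 [ 453.8 -228.3  197.9] [-0.86  0.08  1.97  0.49  0.73 -1.72] [-0.  -1.1 -2.6]
key_mid [([121.0, 189.6], 0.62)] [122.8 188.6]
key_collar [([131.4, 219.3], 0.85)] [133.4 218. ]
lock_face [([140.5, 244.9], 0.82)] [144.2 245.9]
key_mid [([435.3, 275.4], 0.68), ([441.0, 290.5], 0.6)] [442.4 292.8]
key_collar [([433.6, 274.5], 0.96)] [435.7 273.4]
lock_face [([429.8, 258.6], 0.65)] [429.3 255.7]
```

View pics/h1.png

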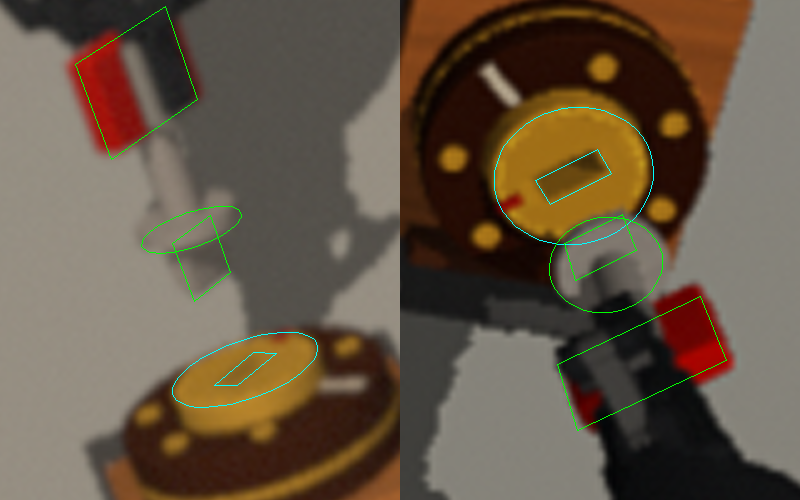

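Both views show the key above the lock: collar at about (131,219) scene, (434,273) top, with the slot clearly seen in the top view at (431,256). I'll move closer and compare again.

>>> send_rows:
  targets:
    - [1,0,0,0.003,0,0,0]
    - [1,0,0,0.005,0,0,0]
    - [1,0,0,0.006,0,0,0]
    - [1,0,0,0.006,0,0,0]
    - [1,0,0,0.005,0,0,0]
    - [1,0,0,0.003,0,0,0]
    - [1,0,0,0,0,0,0]
    - [1,0,0,0,0,0,0]
    - [1,0,0,0,0,0,0]
    - [1,0,0,0,0,0,0]

```text
time_s: 9.85
eef_pos: [468.2, -229.7, 173.8]
ee_rot: [0.245, 0.473, 0.842, 0.085]
force: [0.1, 0.1, -1.3]
grip_width: 0.156
grip_force: 60.0
```

Run:
```python
from lock import *
S=shot('scene');T=shot('top'); p,R=cur(); s=ctrl.sense()
print(s['time_s'],p.round(1),(R.inv().apply(C-p)).round(1),(R.inv()*RL).as_rotvec().round(3),np.round(s['force'],1)); V=[]
col=p+R.apply([0,0,45.2])
for q in (S,T):
    c0=proj(q,C+8*lz).round().astype(int); x0,y0=max(0,c0[0]-25),c0[1]-30
    im=cv2.resize(q['img'][y0:y0+60,x0:x0+40,::-1] if 0 else q['img'][y0:y0+60,x0:x0+50,::-1],(400,480),interpolation=cv2.INTER_CUBIC); f=8
    def dr(X,cl): cv2.polylines(im,[((np.array([proj(q,x) for x in X])+.5-[x0,y0])*f).astype(int)],True,cl,1)
    sx=RL.apply([1,0,0]);sy=RL.apply([0,1,0]); dr([C+a*13*sx+b*6*sy for a,b in ((1,1),(1,-1),(-1,-1),(-1,1))],(255,255,0))
    dr([C+30*(np.cos(t)*ex+np.sin(t)*ey) for t in np.linspace(0,6.28,50)],(255,255,0))
    dr([col+R.apply([20*np.cos(t),20*np.sin(t),0]) for t in np.linspace(0,6.28,50)],(0,255,0))
    dr([col+R.apply(v) for v in ([12,0,0],[12,0,26],[-12,0,26],[-12,0,0])],(0,255,0))
    V.append(im)
cv2.imwrite('pics/h2.png',np.hstack(V))
```

```text
9.95 [ 468.2 -229.7  173.7] [-0.4  0.5 80.9] [-0. -0. -0.] [ 0.6 -0.2 -1. ]
```

View pics/h2.png

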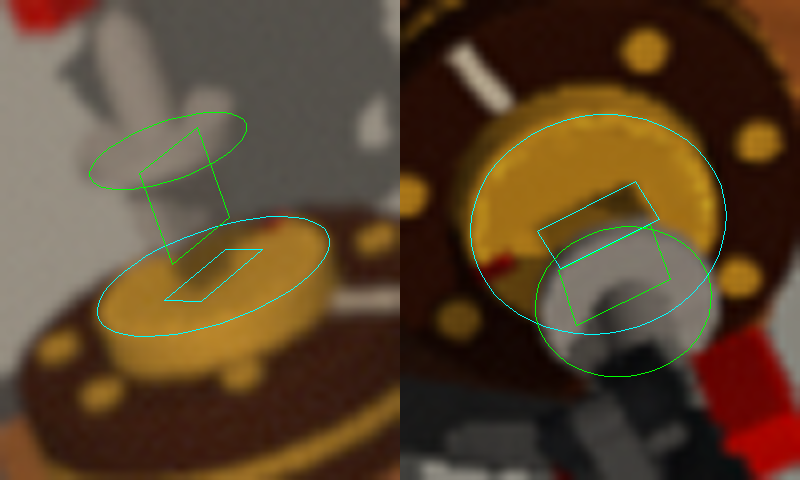

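```bash
cat > reg.py <<'E'
from lock import *
def avg(n):
    L=[shot(n) for _ in range(2)]; p=dict(L[-1]); p['f']=np.mean([cv2.cvtColor(q['img'],cv2.COLOR_RGB2LAB).astype(np.float32) for q in L],0); return p
def outline(p,V):
    h=cv2.convexHull(np.array([proj(p,v) for v in V],np.float32))[:,0]; n=len(h); P=[];N=[]
    for i in range(n):
        a,b=h[i],h[(i+1)%n]; L=np.hypot(*(b-a)); k=max(1,int(L*3)); t=(np.arange(k)+.5)/k
        P.append(a+t[:,None]*(b-a)); d=(b-a)/max(L,1e-6); N.append(np.tile([d[1],-d[0]],(k,1))/1)
    return np.vstack(P),np.vstack(N)
def register(p,parts,r=4):
    G=[]; 
    for ch in range(3):
        f=cv2.GaussianBlur(p['f'][...,ch],(0,0),.7); G.append((cv2.Sobel(f,cv2.CV_32F,1,0)/8,cv2.Sobel(f,cv2.CV_32F,0,1)/8))
    O=[outline(p,V) for V in parts]; P=np.vstack([o[0] for o in O]); N=np.vstack([o[1] for o in O])
    g=np.arange(-r,r+.01,.25); sc=np.zeros((len(g),len(g)))
    for i,dy in enumerate(g):
        for j,dx in enumerate(g):
            m=(P+[dx,dy]).astype(np.float32); e=0
            for gx,gy in G:
                a=cv2.remap(gx,m[:,:1],m[:,1:],1)[:,0];b=cv2.remap(gy,m[:,:1],m[:,1:],1)[:,0]; e=e+(a*N[:,0]+b*N[:,1])**2
            sc[i,j]=np.minimum(np.sqrt(e),15).mean()
    i,j=np.unravel_index(sc.argmax(),sc.shape); w=np.clip(sc-.9*sc.max(),0,None); gy,gx=np.meshgrid(g,g,indexing='ij'); 
    return np.array([(w*gx).sum(),(w*gy).sum()])/w.sum(),np.array([g[j],g[i]]),sc.max()/np.median(sc)
def disc(c,R,r,z): return [c+R.apply([r*np.cos(t),r*np.sin(t),z]) for t in np.linspace(0,2*np.pi,60)]
def measure():
    S=avg('scene');T=avg('top'); p,R=cur(); col=p+R.apply([0,0,45.2])
    collar=disc(col,R,20,0)+disc(col,R,20,-6); blade=[col+R.apply([a*12,b*5,z]) for a in(-1,1) for b in (-1,1) for z in (0,21)]+[col+R.apply([a*9,b*2,25.]) for a in(-1,1) for b in (-1,1)]
    lock=disc(C,RL,30,0)+disc(C,RL,30,10); face=disc(C,RL,30,0); slot=[C+RL.apply([a*13,b*6,0]) for a in(-1,1) for b in (-1,1)]
    res={}
    for n,q in (('S',S),('T',T)):
        for m,pt in (('collar',[collar]),('collar+blade',[collar,blade] if n=='S' else [collar]),('lock',[lock]),('lock+face',[lock,face]),('slot',[slot])):
            a=register(q,pt); res[n,m]=a[0]; print(n,m,a[0].round(2),a[1],round(a[2],2))
    A=[];b=[]
    for n,q in (('S',S),('T',T)):
        d=res[n,'lock+face']-res[n,'collar+blade' if n=='S' else 'collar']
        J=np.array([proj(q,C+v)-proj(q,C-v) for v in np.eye(3)*.5]).T; A.append(J);b.append(d)
    x,r,_,_=np.linalg.lstsq(np.vstack(A),np.hstack(b),rcond=None); print('move key by world',x.round(1),'tool',R.inv().apply(x).round(1),'res',r, 'offset now tool',R.inv().apply(C-p).round(1)); return x
if __name__=='__main__': measure()
E
python3 reg.py
```

```text
S collar [-1.32 -0.16] [-1.25 -0.25] 2.35
S collar+blade [-1.18 -0.08] [-1.25  0.  ] 1.54
S lock [-0.05  0.72] [-0.25  0.75] 1.42
S lock+face [-0.04  0.84] [-0.25  0.75] 1.35
S slot [ 2.25 -2.85] [ 4.   -3.25] 1.65
T collar [ 0.64 -0.44] [ 1.   -0.25] 1.5
T collar+blade [ 0.64 -0.44] [ 1.   -0.25] 1.5
T lock [0.11 0.68] [0.5 1.5] 1.46
T lock+face [-0.76 -0.95] [-1.5  -0.75] 1.37
T slot [-0.71 -0.62] [-0.75 -0.75] 1.77
move key by world [ 1.   1.6 -3.5] tool [2.  0.3 3.3] res [0.01448855] offset now tool [-0.5  0.5 80.8]
```

>>> send_rows:
  targets:
    - [1,0.0015,0.0008,0.002,0,0,0]
    - [1,0,0,0.003,0,0,0]
    - [1,0,0,0.003,0,0,0]
    - [1,0,0,0.002,0,0,0]
    - [1,0,0,0.001,0,0,0]
    - [1,0,0,0,0,0,0]
    - [1,0,0,0,0,0,0]
    - [1,0,0,0,0,0,0]
    - [1,0,0,0,0,0,0]
    - [1,0,0,0,0,0,0]

```text
time_s: 11.4
eef_pos: [473.5, -229.0, 163.9]
ee_rot: [0.244, 0.473, 0.842, 0.085]
force: [0.5, -0.2, -1.0]
grip_width: 0.157
grip_force: 60.0
```

```bash
python3 reg.py
```

```text
S collar [-1.37 -0.2 ] [-1.5  -0.25] 2.17
S collar+blade [-0.89  0.06] [-1.    0.25] 1.49
S lock [-0.1  0.8] [-0.25  0.5 ] 1.32
S lock+face [-0.07  1.  ] [-0.75  1.75] 1.22
S slot [ 2.57 -1.42] [ 4.   -2.25] 1.55
T collar [ 0.39 -0.95] [ 0.5 -1. ] 1.55
T collar+blade [ 0.39 -0.95] [ 0.5 -1. ] 1.55
T lock [-0.46 -0.41] [-0.75 -0.25] 1.47
T lock+face [-0.68 -0.86] [-0.25 -0.5 ] 1.49
T slot [-1.29  1.78] [0.25 1.5 ] 1.34
move key by world [-0.1  1.  -4.2] tool [ 2.3 -1.1  3.5] res [0.00213916] offset now tool [-2.  -0.3 69.8]
```

>>> send_rows:
  targets:
    - [1,0,-0.0006,0.001,0,0,0]
    - [1,0,0,0.001,0,0,0]
    - [1,0,0,0.001,0,0,0]
    - [1,0,0,0.001,0,0,0]
    - [1,0,0,0.001,0,0,0]
    - [1,0,0,0.001,0,0,0]
    - [1,0,0,0.001,0,0,0]
    - [1,0,0,0.001,0,0,0]
    - [1,0,0,0,0,0,0]
    - [1,0,0,0,0,0,0]

```text
time_s: 12.85
eef_pos: [477.0, -230.0, 156.8]
ee_rot: [0.244, 0.473, 0.842, 0.085]
force: [-0.8, 0.5, -1.4]
grip_width: 0.151
grip_force: 60.0
```

```bash
cat > st.py <<'E'
from lock import *
p,R=cur(); s=ctrl.sense(); print(s['time_s'],p.round(1),'C in tool',R.inv().apply(C-p).round(1),'F tool',R.inv().apply(s['force']).round(1),'M tool',R.inv().apply(s['wrist_torque']).round(2),'ang',(RL.inv()*R).as_rotvec().round(3),np.round(s['joints'][5],2),round(s['grip_width'],3))
E
python3 st.py
```

```text
12.85 [ 477.  -230.   156.8] C in tool [-2.   0.3 61.8] F tool [ 1.2 -0.8  0.8] M tool [ 0.28  0.26 -0.02] ang [0. 0. 0.] -1.76 0.151
```

>>> send_rows:
  targets:
    - [1,0,0,0.001,0,0,0]
    - [1,0,0,0.001,0,0,0]
    - [1,0,0,0.001,0,0,0]
    - [1,0,0,0.001,0,0,0]
    - [1,0,0,0.001,0,0,0]
    - [1,0,0,0.001,0,0,0]
    - [1,0,0,0.001,0,0,0]
    - [1,0,0,0.001,0,0,0]
    - [1,0,0,0,0,0,0]
    - [1,0,0,0,0,0,0]

```text
time_s: 14.1
eef_pos: [481.0, -230.7, 149.9]
ee_rot: [0.244, 0.473, 0.842, 0.085]
force: [-0.5, -0.9, -1.0]
grip_width: 0.156
grip_force: 60.0
```

```bash
python3 st.py
```

```text
14.1 [ 481.  -230.7  149.9] C in tool [-2.   0.2 53.8] F tool [-0.2 -1.3  0.7] M tool [0.32 0.23 0.03] ang [0. 0. 0.] -1.77 0.156
```

>>> send_rows:
  targets:
    - [1,0,0,0.001,0,0,0]
    - [1,0,0,0.001,0,0,0]
    - [1,0,0,0.001,0,0,0]
    - [1,0,0,0.001,0,0,0]
    - [1,0,0,0.001,0,0,0]
    - [1,0,0,0.001,0,0,0]
    - [1,0,0,0.001,0,0,0]
    - [1,0,0,0.001,0,0,0]
    - [1,0,0,0.001,0,0,0]
    - [1,0,0,0,0,0,0]

```text
time_s: 15.35
eef_pos: [485.4, -231.5, 142.0]
ee_rot: [0.244, 0.473, 0.842, 0.085]
force: [0.1, -0.2, -1.3]
grip_width: 0.158
grip_force: 60.0
```

```bash
python3 st.py
```

```text
15.35 [ 485.4 -231.5  142. ] C in tool [-2.1  0.3 44.7] F tool [ 0.2 -0.5  1.2] M tool [ 0.3   0.24 -0.02] ang [0. 0. 0.] -1.78 0.158
```

>>> send_rows:
  targets:
    - [1,0,0,0.0007,0,0,0]
    - [1,0,0,0.0007,0,0,0]
    - [1,0,0,0.0007,0,0,0]
    - [1,0,0,0.0007,0,0,0]
    - [1,0,0,0.0007,0,0,0]
    - [1,0,0,0,0,0,0]
    - [1,0,0,0,0,0,0]
    - [1,0,0,0,0,0,0]
    - [1,0,0,0,0,0,0]
    - [1,0,0,0,0,0,0]

```text
time_s: 16.6
eef_pos: [486.4, -231.8, 140.8]
ee_rot: [0.245, 0.472, 0.843, 0.084]
force: [-31.3, 7.6, 30.0]
grip_width: 0.153
grip_force: 66.4
```

```bash
python3 st.py; python3 look.py i1.png
```

```text
16.6 [ 486.4 -231.8  140.8] C in tool [-1.7  0.1 43.2] F tool [ 10.   -8.3 -42. ] M tool [1.63 2.04 0.05] ang [-0.    -0.001 -0.002] -1.78 0.153
16.7 [ 486.4 -231.8  140.8] [-0.81  0.24  1.97  0.57  0.58 -1.78] [-31.    6.   29.6]
key_mid [([134.2, 218.6], 0.62)] [134.9 218.3]
key_collar [([145.8, 248.8], 0.72)] [145.  246.3]
lock_face [([145.6, 244.1], 0.71)] [144.2 245.9]
key_mid [([435.0, 272.4], 0.88)] [434.2 272.8]
key_collar [([428.2, 256.3], 0.91)] [428.3 255.6]
lock_face [([429.8, 257.5], 0.73), ([427.6, 257.2], 0.42)] [429.3 255.7]
```

View pics/i1.png

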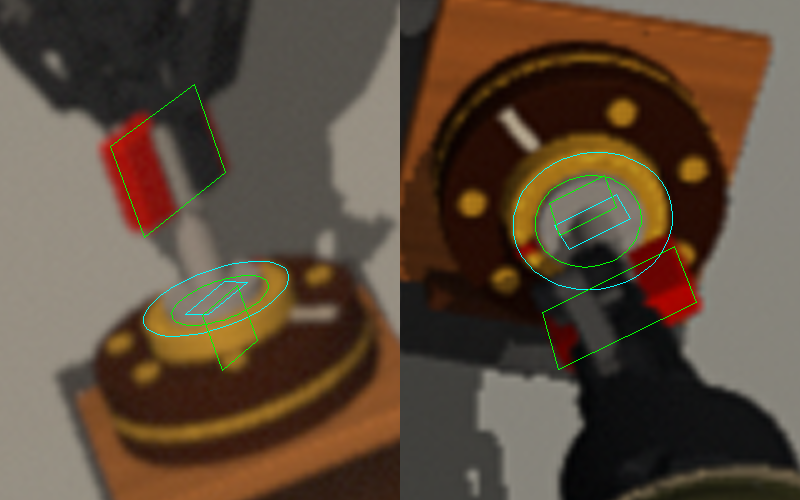

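The collar sits on the brass face in both views (about (146,247) scene, (428,256) top) and the axial force rose sharply only at the end, so the key is home. I'll ease the push and begin turning.

>>> send_rows:
  targets:
    - [1,0.0002,-0.0002,-0.0005,0,0,0]
    - [1,0.0002,-0.0001,-0.0005,0,0,0]
    - [1,0,0,0,0,0,0.06]
    - [1,0,0,0,0,0,0.08]
    - [1,0,0,0,0,0,0.08]
    - [1,0,0,0,0,0,0.08]
    - [1,0,0,0,0,0,0.06]
    - [1,0,0,0,0,0,0.04]
    - [1,0,0,0,0,0,0]
    - [1,0,0,0,0,0,0]

```text
time_s: 18.25
eef_pos: [486.3, -231.9, 140.9]
ee_rot: [0.224, 0.63, 0.732, 0.132]
force: [-11.5, 2.6, 13.1]
grip_width: 0.156
grip_force: 62.7
```

```bash
python3 st.py
```

```text
18.25 [ 486.3 -231.9  140.9] C in tool [-1.4  0.7 43.3] F tool [  1.6  -3.3 -17.2] M tool [0.7  0.49 0.06] ang [-0.001 -0.001  0.4  ] -1.38 0.156
```

>>> send_rows:
  targets:
    - [1,0,-0.0001,0,0,0,0.08]
    - [1,0,0,0,0,0,0.1]
    - [1,0,0,0,0,0,0.1]
    - [1,0,0,0,0,0,0.1]
    - [1,0,0,0,0,0,0.08]
    - [1,0,0,0,0,0,0.04]
    - [1,0,0,0,0,0,0]
    - [1,0,0,0,0,0,0]
    - [1,0,0,0,0,0,0]
    - [1,0,0,0,0,0,0]

```text
time_s: 19.5
eef_pos: [486.5, -232.1, 141.0]
ee_rot: [0.185, 0.792, 0.553, 0.183]
force: [-9.5, 1.6, 12.3]
grip_width: 0.158
grip_force: 62.3
```

```bash
python3 st.py
```

```text
19.5 [ 486.5 -232.1  141. ] C in tool [-0.7  1.  43.3] F tool [ -0.5  -2.1 -15.5] M tool [0.43 0.23 0.  ] ang [-0.002 -0.002  0.9  ] -0.88 0.158
```

>>> send_rows:
  targets:
    - [1,0,0,0,0,0,0.08]
    - [1,0,0,0,0,0,0.1]
    - [1,0,0,0,0,0,0.08]
    - [1,0,0,0,0,0,0.04]
    - [1,0,0,0,0,0,0.04]
    - [1,0,0,0,0,0,0.03]
    - [1,0,0,0,0,0,0.03]
    - [1,0,0,0,0,0,0]
    - [1,0,0,0,0,0,0]
    - [1,0,0,0,0,0,0]

```text
time_s: 20.75
eef_pos: [486.6, -232.2, 141.1]
ee_rot: [0.145, 0.886, 0.384, 0.216]
force: [-8.1, 2.1, 11.8]
grip_width: 0.16
grip_force: 62.2
```

```bash
python3 st.py
cat > ang.py <<'E'
from lock import *
for n in ('top','scene'):
    T=shot(n); h=hsv(T); out=[]
    for nm,c in (('red',C),('white',C-10*lz)):
        pc=proj(T,c).astype(int); P=np.array([(x,y) for y in range(pc[1]-32,pc[1]+33) for x in range(pc[0]-32,pc[0]+33)]); Q=np.array([unplane(T,u,c,YAW) for u in P]); r=np.hypot(*Q.T); hh=h[P[:,1],P[:,0]]; a=T['img'][P[:,1],P[:,0]].astype(int)
        k=((a[:,0]-a[:,1]>60)&((hh[:,0]<9)|(hh[:,0]>172))&(r>20)&(r<34)) if nm=='red' else ((hh[:,1]<90)&(hh[:,2]>110)&(r>31)&(r<50))
        t=np.degrees(np.arctan2(Q[k][:,1],Q[k][:,0])); print(n,nm,k.sum(),sorted(t.round()))
E
python3 ang.py
```

```text
20.75 [ 486.6 -232.2  141.1] C in tool [-0.2  1.1 43.3] F tool [ -0.2  -1.4 -14.4] M tool [ 0.35 -0.18  0.02] ang [-0.002 -0.002  1.3  ] -0.48 0.16
top red 77 [np.float64(-179.0), np.float64(-178.0), np.float64(-178.0), np.float64(-177.0), np.float64(-177.0), np.float64(-176.0), np.float64(-175.0), np.float64(-174.0), np.float64(-174.0), np.float64(-173.0), np.float64(-173.0), np.float64(-172.0), np.float64(-171.0), np.float64(-171.0), np.float64(-171.0), np.float64(-170.0), np.float64(-170.0), np.float64(-167.0), np.float64(-167.0), np.float64(-167.0), np.float64(-167.0), np.float64(-167.0), np.float64(-167.0), np.float64(-167.0), np.float64(-163.0), np.float64(-163.0), np.float64(-163.0), np.float64(-163.0), np.float64(-162.0), np.float64(-162.0), np.float64(-160.0), np.float64(-160.0), np.float64(-159.0), np.float64(-158.0), np.float64(-158.0), np.float64(-157.0), np.float64(-157.0), np.float64(-156.0), np.float64(-155.0), np.float64(-154.0), np.float64(-153.0), np.float64(-153.0), np.float64(-153.0), np.float64(-152.0), np.float64(-151.0), np.float64(-150.0), np.float64(-150.0), 
[... 2042 characters left out ...]
p.float64(59.0), np.float64(146.0), np.float64(149.0), np.float64(150.0), np.float64(151.0), np.float64(152.0), np.float64(154.0), np.float64(154.0), np.float64(156.0), np.float64(156.0), np.float64(156.0), np.float64(157.0), np.float64(158.0), np.float64(159.0), np.float64(160.0), np.float64(160.0), np.float64(162.0), np.float64(162.0), np.float64(163.0), np.float64(164.0), np.float64(165.0), np.float64(165.0), np.float64(168.0), np.float64(168.0), np.float64(171.0), np.float64(171.0), np.float64(171.0), np.float64(172.0), np.float64(173.0), np.float64(174.0), np.float64(174.0), np.float64(175.0), np.float64(176.0), np.float64(177.0), np.float64(178.0), np.float64(179.0), np.float64(180.0)]
```

>>> send_rows:
  targets:
    - [1,0,0,0,0,0,0.03]
    - [1,0,0,0,0,0,0.03]
    - [1,0,0,0,0,0,0.03]
    - [1,0,0,0,0,0,0.03]
    - [1,0,0,0,0,0,0.03]
    - [1,0,0,0,0,0,0.03]
    - [1,0,0,0,0,0,0.02]
    - [1,0,0,0,0,0,0]
    - [1,0,0,0,0,0,0]
    - [1,0,0,0,0,0,0]

```text
time_s: 22.1
eef_pos: [486.6, -232.4, 141.1]
ee_rot: [0.123, 0.92, 0.294, 0.229]
force: [-8.0, 0.8, 11.4]
grip_width: 0.157
grip_force: 62.1
```

```bash
python3 st.py; python3 ang.py|grep 'top red'|grep -oE '\(([3-8][0-9])\.0'|tr -d '\n'
```

```text
22.1 [ 486.6 -232.4  141.1] C in tool [ 0.1  0.9 43.3] F tool [ -1.3  -0.4 -13.9] M tool [ 0.24 -0.35  0.01] ang [-0.003 -0.002  1.5  ] -0.28 0.157
(48.0(49.0(49.0(52.0(52.0(52.0(52.0(55.0(55.0(55.0
```

>>> send_rows:
  targets:
    - [1,0,0,0,0,0,0.02]
    - [1,0,0,0,0,0,0.02]
    - [1,0,0,0,0,0,0.02]
    - [1,0,0,0,0,0,0.02]
    - [1,0,0,0,0,0,0]
    - [1,0,0,0,0,0,0]
    - [1,0,0,0,0,0,0]
    - [1,0,0,0,0,0,0]
    - [1,0,0,0,0,0,0]
    - [1,0,0,0,0,0,0]

```text
time_s: 23.45
eef_pos: [486.5, -232.2, 141.1]
ee_rot: [0.113, 0.931, 0.258, 0.234]
force: [-8.0, 1.5, 10.7]
grip_width: 0.153
grip_force: 62.4
```

```bash
python3 st.py; python3 ang.py|grep 'top red'|grep -oE '\(([3-8][0-9])\.0'|tr -d '\n'
```

```text
23.45 [ 486.5 -232.2  141.1] C in tool [ 0.1  1.1 43.3] F tool [ -1.3  -1.1 -13.4] M tool [ 0.32 -0.42 -0.66] ang [-0.002 -0.002  1.577] -0.21 0.153
(47.0(48.0(49.0(49.0(52.0(52.0(52.0
```

>>> send_rows:
  targets:
    - [1,0,0,0,0,0,0.02]
    - [1,0,0,0,0,0,0.02]
    - [1,0,0,0,0,0,0]
    - [1,0,0,0,0,0,0]
    - [1,0,0,0,0,0,0]
    - [1,0,0,0,0,0,0]
    - [1,0,0,0,0,0,0]
    - [1,0,0,0,0,0,0]
    - [1,0,0,0,0,0,0]
    - [1,0,0,0,0,0,0]

```text
time_s: 24.8
eef_pos: [486.5, -232.2, 141.1]
ee_rot: [0.109, 0.935, 0.24, 0.236]
force: [-8.0, 1.4, 11.3]
grip_width: 0.156
grip_force: 67.6
```

```bash
python3 st.py; python3 ang.py|grep 'top red'|grep -oE '\(([3-8][0-9])\.0'|tr -d '\n'
```

```text
24.8 [ 486.5 -232.2  141.1] C in tool [ 0.2  1.1 43.4] F tool [ -1.1  -0.8 -13.9] M tool [ 0.28 -0.4  -1.33] ang [-0.002 -0.002  1.615] -0.17 0.156
(47.0(48.0(49.0(49.0(52.0(52.0(52.0
```

>>> send_rows:
  targets:
    - [1,0,0,0,0,0,-0.03]
    - [1,0,0,0,0,0,-0.03]
    - [0.6,0,0,0,0,0,0]
    - [0.4,0,0,0,0,0,0]
    - [0.2,0,0,0,0,0,0]
    - [0.0,0,0,0,0,0,0]
    - [0.0,0,0,0,0,0,0]
    - [0.0,0,0,0,0,0,0]
    - [0.0,0,0,0,0,0,0]
    - [0.0,0,0,0,0,0,0]

```text
time_s: 26.15
eef_pos: [486.1, -231.6, 139.6]
ee_rot: [0.114, 0.929, 0.266, 0.232]
force: [-0.6, -0.1, 0.0]
grip_width: 0.495
grip_force: 0.0
```

>>> send_rows:
  targets:
    - [0,0,0,-0.005,0,0,0]
    - [0,0,0,-0.01,0,0,0]
    - [0,0,0,-0.015,0,0,0]
    - [0,0,0,-0.02,0,0,0]
    - [0,0,0,-0.02,0,0,0]
    - [0,0,0,-0.02,0,0,0]
    - [0,0,0,-0.015,0,0,0]
    - [0,0,0,-0.01,0,0,0]
    - [0,0,0,0,0,0,0]
    - [0,0,0,0,0,0,0]

```text
time_s: 27.4
eef_pos: [429.5, -221.3, 238.9]
ee_rot: [0.114, 0.929, 0.266, 0.232]
force: [-0.2, 0.3, 1.0]
grip_width: 0.498
grip_force: 0.0
```

```bash
python3 st.py; python3 ang.py|grep 'top red'|grep -oE '\(([3-8][0-9])\.0'|tr -d '\n'
python3 - <<'E'
from h import *
V=[]
for n in ('scene','top'):
    p=shot(n); c=proj(p,[500,-237,120]).astype(int); V.append(cv2.resize(p['img'][c[1]-40:c[1]+40,c[0]-40:c[0]+40,::-1],(400,400),interpolation=cv2.INTER_CUBIC))
cv2.imwrite('pics/f1.png',np.hstack(V))
E
```

```text
27.4 [ 429.5 -221.3  238.9] C in tool [  0.8   2.8 157.1] F tool [ 0.4  0.  -1. ] M tool [ 0.17 -0.13  0.01] ang [1.00e-03 1.00e-03 1.56e+00] -0.14 0.498
(48.0(49.0(49.0(52.0(52.0(52.0(55.0
```

View pics/f1.png

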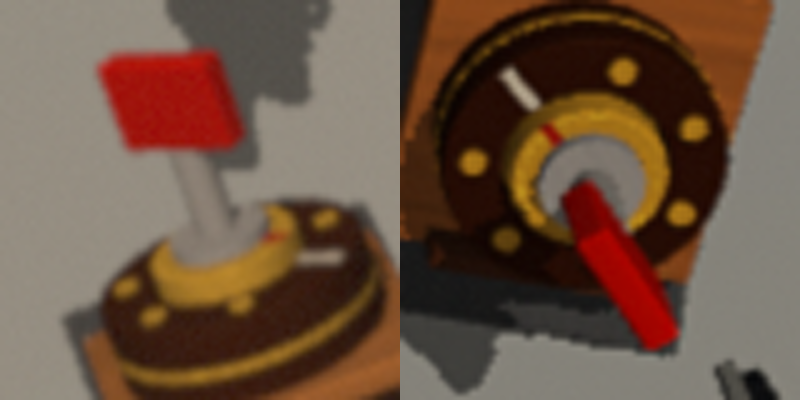

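The red mark points at the white line and the collar lies on the face in both views. I'll do one numeric check of the seating.

Run:
```python
from reg import *
A=[];b=[]
for n in ('scene','top'):
    q=avg(n); col=disc(C,RL,20,0)+disc(C,RL,20,-6); lock=disc(C,RL,30,0)+disc(C,RL,30,10)
    k=register(q,[col]);l=register(q,[lock]);f=register(q,[lock,disc(C,RL,30,0)]);print(n,k[0].round(2),l[0].round(2),f[0].round(2))
    A.append(np.array([proj(q,C+v)-proj(q,C-v) for v in np.eye(3)*.5]).T);b.append(k[0]-(l[0]+f[0])/2)
x=np.linalg.lstsq(np.vstack(A),np.hstack(b),rcond=None)[0];print('collar rel lock (ex,ey,lz)',(x@ex).round(1),(x@ey).round(1),(x@lz).round(1))
```

```text
scene [-0.13  0.07] [-0.33 -0.24] [-0.56 -0.73]
top [-0.85 -0.41] [-0.83 -1.19] [-0.85 -1.37]
collar rel lock (ex,ey,lz) -2.6 -0.4 -2.1
```

```bash
python3 -c "
from rig import ctrl
print(ctrl.finish_job())"
```

```text
the job is handed in; nothing more can be done
None
```

The red key is fully home in the lock and was turned clockwise to the hard stop only after seating, so the red mark meets the white line. The gripper has let go and is clear; I handed the job in at about 28 s, and nothing else was touched as far as the forces and views show.

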